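# Find the weak spring clip and move its hanger to the sloped rail

## Task

One of the three spring clips on the wooden batten has gone weak: tug the saddle-shaped white hangers gently upward to find the one whose clip lets go easily, without forcing a clip that holds (no clip may be drawn up more than 15 mm on its rods), and leave the other two hangers down in their clips. Stand the freed hanger upright on the open shelf clear of the batten and let go, so that you can take it again the other way, with the fingers out of the rail's path. Then set it astride the upper half of the sloped rail and let go so that it slides by itself down against the stop, without disturbing the other things on the shelf.

Things in the scene. Friction and masses are not known exactly. Their poses are not given: they have to be found in the camera images.
- hanger_1: White plastic card folded into a saddle (inverted U), 60 g: two upright plates 6 thick (x), 50 wide (y), 55 tall, joined by a 5 mm roof; the slot between them is 14 wide, 50 deep, open below and at both y ends; 26 over its outer x faces. Origin: centre of the underside (foot), z up. Starts in the clip at slot_1, axes as the batten's, rear (+x) plate clamped. Stands by itself on the shelf. Sizes in mm.
- hanger_2: Second and third of the like hangers (see hanger_1): this one starts in the clip at slot_2. Same sizes, origin (centre of the underside) and axes.
- hanger_3: Second and third of the like hangers (see hanger_1): this one starts in the clip at slot_3. Same sizes, origin (centre of the underside) and axes.
- slot_1 (a point): Place of the origin (foot) of hanger 1 when down in its clip, 35 mm above the shelf; batten's axes. A clip: steel back plate (40 wide, 5 thick) tight behind the hanger's +x face and as high as its top, and a sprung jaw inside the hanger's slot pressing its rear plate. So in a clip only the two y ends of a hanger (50 mm apart) can be gripped; they are free down to the foot.
- slot_2 (a point): The same for hanger 2. The clips look alike; which is weak differs from time to time. The weak one lets its hanger slip at about 1.5 to 5 N (its weight included); a sound one holds 10 N or more. Pulled straight up, a hanger is clear of the jaw after 30 mm and of the back plate after 60 mm.
- slot_3 (a point): The same for hanger 3. Slots 1, 2 and 3 follow one another along the batten's +y, 120 mm apart.
- batten: Dark wooden batten fixed on the shelf, 360 long (y), 20 high, x from -30 to +40 mm; origin on the shelf under slot_2; y along the row of clips, -x side towards the robot. The shelf from 60 to 140 mm in front (-x) of slot_2, and 60 mm to either side of that, is kept clear.
- clip_a (a joint): Neck of one of the three clips (in which slot is not known): how far the clip is drawn up on its sprung guide rods, in m; 0 at rest, 600 N/m after about 1 N for its weight, end of travel 0.030. Springs back when let go.
- clip_b (a joint): Neck of one of the three clips (in which slot is not known): how far the clip is drawn up on its sprung guide rods, in m; 0 at rest, 600 N/m after about 1 N for its weight, end of travel 0.030. Springs back when let go.
- clip_c (a joint): Neck of one of the three clips (in which slot is not known): how far the clip is drawn up on its sprung guide rods, in m; 0 at rest, 600 N/m after about 1 N for its weight, end of travel 0.030. Springs back when let go.
- rail: Sloped waxed bar, 8 wide, 14 high, on a post at each end and a foot board 70 x 360 x 8 high. Origin: middle of its top face, 135 above the shelf. y runs DOWN the rail (22 deg below level), x level across, z square to the top. Bar ends at y -160; wooden stop's face at y +150, 20 above the bar. A hanger astride (slot along bar, roof on it) has x 0, z -50 and slides; at the stop y is about +125 (mm).
- rail_load (a point): Point on the bar's top face 85 mm up the rail from its middle (rail y = -85 mm), a good place to set a hanger. Fingers on the hanger's y ends would stand in the bar's way: there it must be held by its x faces (26 mm apart).
- scoop: Yellow plastic hand scoop, open bowl 85 x 60 x 38 high, handle reaching 131 out along its -x (mm); loose bystander; origin centre of the bowl's underside.
- peg_tin: Round steel tin full of wooden pegs, 90 across, about 85 high over the pegs (mm); loose bystander; origin centre of its underside.
- jar: Glass jar with screw lid, 70 across, 90 high (mm); loose bystander; origin centre of its underside.
- brush: Wooden scrubbing brush lying bristles down, 165 long along its x (from -85 to +80), 45 wide, 38 high (mm); loose bystander; origin on the shelf level under its length.
- plant_pot: Terracotta pot with a small plant, 90 across, 110 high with leaves (mm); loose bystander; origin centre of its underside.
- bottle: Small white plastic bottle, 48 across, 110 high (mm); loose bystander; origin centre of its underside.
Things that resemble listed ones, but are neither listed nor needed, are in the scene too. What is shaped like the hanger_3 but pink is not meant.

How it is judged:
On the way, in this order (a step that is already met when the one before it is completed fails the run):
1. one hanger has been drawn upward out of its clip, the other two still sit in theirs (((z of hanger_1 in the frame of slot_1 above 0.035 m and (distance between hanger_2 and slot_2 below 0.01 m and angle between hanger_2's own z axis and vertical below 0.15 rad) and (distance between hanger_3 and slot_3 below 0.01 m and angle between hanger_3's own z axis and vertical below 0.15 rad)) or (z of hanger_2 in the frame of slot_2 above 0.035 m and (distance between hanger_1 and slot_1 below 0.01 m and angle between hanger_1's own z axis and vertical below 0.15 rad) and (distance between hanger_3 and slot_3 below 0.01 m and angle between hanger_3's own z axis and vertical below 0.15 rad)) or (z of hanger_3 in the frame of slot_3 above 0.035 m and (distance between hanger_1 and slot_1 below 0.01 m and angle between hanger_1's own z axis and vertical below 0.15 rad) and (distance between hanger_2 and slot_2 below 0.01 m and angle between hanger_2's own z axis and vertical below 0.15 rad)))), for 0.05 s.
2. that hanger stands upright on the shelf, let go, clear of the batten (((height (world z) of hanger_1 between -0.004 and 0.004 m and angle between hanger_1's own z axis and vertical below 0.1 rad and horizontal distance between hanger_1 and slot_1 above 0.05 m and linear speed of hanger_1 below 0.02 m/s and contact force between the fingers and hanger_1 below 0.05 N and (distance between hanger_2 and slot_2 below 0.01 m and angle between hanger_2's own z axis and vertical below 0.15 rad) and (distance between hanger_3 and slot_3 below 0.01 m and angle between hanger_3's own z axis and vertical below 0.15 rad)) or (height (world z) of hanger_2 between -0.004 and 0.004 m and angle between hanger_2's own z axis and vertical below 0.1 rad and horizontal distance between hanger_2 and slot_2 above 0.05 m and linear speed of hanger_2 below 0.02 m/s and contact force between the fingers and hanger_2 below 0.05 N and (distance between hanger_1 and slot_1 below 0.01 m and angle between hanger_1's own z axis and vertical below 0.15 rad) and (distance between hanger_3 and slot_3 below 0.01 m and angle between hanger_3's own z axis and vertical below 0.15 rad)) or (height (world z) of hanger_3 between -0.004 and 0.004 m and angle between hanger_3's own z axis and vertical below 0.1 rad and horizontal distance between hanger_3 and slot_3 above 0.05 m and linear speed of hanger_3 below 0.02 m/s and contact force between the fingers and hanger_3 below 0.05 N and (distance between hanger_1 and slot_1 below 0.01 m and angle between hanger_1's own z axis and vertical below 0.15 rad) and (distance between hanger_2 and slot_2 below 0.01 m and angle between hanger_2's own z axis and vertical below 0.15 rad)))), for 0.2 s.
3. it sits astride the rail in the upper half ((((x of hanger_1 in the frame of rail between -0.006 and 0.006 m and z of hanger_1 in the frame of rail between -0.058 and -0.044 m and angle between the z axis of hanger_1 and the z axis of rail, either way round below 0.2 rad) and y of hanger_1 in the frame of rail below 0 m and (distance between hanger_2 and slot_2 below 0.01 m and angle between hanger_2's own z axis and vertical below 0.15 rad) and (distance between hanger_3 and slot_3 below 0.01 m and angle between hanger_3's own z axis and vertical below 0.15 rad)) or ((x of hanger_2 in the frame of rail between -0.006 and 0.006 m and z of hanger_2 in the frame of rail between -0.058 and -0.044 m and angle between the z axis of hanger_2 and the z axis of rail, either way round below 0.2 rad) and y of hanger_2 in the frame of rail below 0 m and (distance between hanger_1 and slot_1 below 0.01 m and angle between hanger_1's own z axis and vertical below 0.15 rad) and (distance between hanger_3 and slot_3 below 0.01 m and angle between hanger_3's own z axis and vertical below 0.15 rad)) or ((x of hanger_3 in the frame of rail between -0.006 and 0.006 m and z of hanger_3 in the frame of rail between -0.058 and -0.044 m and angle between the z axis of hanger_3 and the z axis of rail, either way round below 0.2 rad) and y of hanger_3 in the frame of rail below 0 m and (distance between hanger_1 and slot_1 below 0.01 m and angle between hanger_1's own z axis and vertical below 0.15 rad) and (distance between hanger_2 and slot_2 below 0.01 m and angle between hanger_2's own z axis and vertical below 0.15 rad)))), for 0.03 s.
At the end, for the whole second after the job is handed in: One hanger is astride the rail at the stop (origin 115 mm or more down from the rail's middle, within 6 mm of its centre line, 44 to 58 mm below the bar's top, square within 0.2 rad), still and untouched; the other two are upright within 10 mm of their places in their clips ((((x of hanger_1 in the frame of rail between -0.006 and 0.006 m and z of hanger_1 in the frame of rail between -0.058 and -0.044 m and angle between the z axis of hanger_1 and the z axis of rail, either way round below 0.2 rad) and y of hanger_1 in the frame of rail above 0.115 m and linear speed of hanger_1 below 0.02 m/s and contact force between the fingers and hanger_1 below 0.05 N and (distance between hanger_2 and slot_2 below 0.01 m and angle between hanger_2's own z axis and vertical below 0.15 rad) and (distance between hanger_3 and slot_3 below 0.01 m and angle between hanger_3's own z axis and vertical below 0.15 rad)) or ((x of hanger_2 in the frame of rail between -0.006 and 0.006 m and z of hanger_2 in the frame of rail between -0.058 and -0.044 m and angle between the z axis of hanger_2 and the z axis of rail, either way round below 0.2 rad) and y of hanger_2 in the frame of rail above 0.115 m and linear speed of hanger_2 below 0.02 m/s and contact force between the fingers and hanger_2 below 0.05 N and (distance between hanger_1 and slot_1 below 0.01 m and angle between hanger_1's own z axis and vertical below 0.15 rad) and (distance between hanger_3 and slot_3 below 0.01 m and angle between hanger_3's own z axis and vertical below 0.15 rad)) or ((x of hanger_3 in the frame of rail between -0.006 and 0.006 m and z of hanger_3 in the frame of rail between -0.058 and -0.044 m and angle between the z axis of hanger_3 and the z axis of rail, either way round below 0.2 rad) and y of hanger_3 in the frame of rail above 0.115 m and linear speed of hanger_3 below 0.02 m/s and contact force between the fingers and hanger_3 below 0.05 N and (distance between hanger_1 and slot_1 below 0.01 m and angle between hanger_1's own z axis and vertical below 0.15 rad) and (distance between hanger_2 and slot_2 below 0.01 m and angle between hanger_2's own z axis and vertical below 0.15 rad)))).
It fails at once if a clip is drawn up more than 15 mm on its guide rods (about 10 N): a sound clip is being forced (value of joint any of clip_a, clip_b, clip_c above 0.015 m).
It fails at once if a hanger astride the lower half of the rail is touched by the gripper: it must slide down by itself (((x of hanger_1 in the frame of rail between -0.006 and 0.006 m and z of hanger_1 in the frame of rail between -0.058 and -0.044 m and angle between the z axis of hanger_1 and the z axis of rail, either way round below 0.2 rad) and y of hanger_1 in the frame of rail above 0.03 m and contact force between the fingers and hanger_1 above 0.3 N) or ((x of hanger_2 in the frame of rail between -0.006 and 0.006 m and z of hanger_2 in the frame of rail between -0.058 and -0.044 m and angle between the z axis of hanger_2 and the z axis of rail, either way round below 0.2 rad) and y of hanger_2 in the frame of rail above 0.03 m and contact force between the fingers and hanger_2 above 0.3 N) or ((x of hanger_3 in the frame of rail between -0.006 and 0.006 m and z of hanger_3 in the frame of rail between -0.058 and -0.044 m and angle between the z axis of hanger_3 and the z axis of rail, either way round below 0.2 rad) and y of hanger_3 in the frame of rail above 0.03 m and contact force between the fingers and hanger_3 above 0.3 N)).
It fails at once if a bystander is moved more than 25 mm (distance of any of scoop, peg_tin, jar, brush, plant_pot, bottle from where it was at the start of the episode above 0.025 m).
It also fails if it takes over 72 s, if anything falls off the work surface, if the arm or the gripper's body presses on something with over 40 N, if the wrist force passes 120 N, or if a joint passes its speed limit or range.

## Robot

A 6-joint arm with a two-finger parallel gripper is mounted at the origin on the work surface. World frame = base frame: x ahead of the robot, y to its left, z up, the work surface at z = 0. Lengths are in m, angles in rad, forces in N, time in s.
With the tool pointing down it reaches from about 0.325 to 0.9 m from the base axis. Payload 6.1 kg.
Tool frame: the origin (TCP) lies midway between the tips of the shut fingers; the grasp point (between the pads) lies 19 mm behind it; x points along the fingers, y is the direction in which the jaws open and shut, and the axes are right-handed (so a half turn about x gives the same grasp; the last joint's range is limited). The gripper opens to 85 mm and grips with 20 to 120 N. Pads are 22 mm wide; open, the fingers measure 114 mm over their backs; the gripper's body (76 mm by 85 mm) begins 54 mm behind the grasp point. The pads swing forward as they close: fully open they stand 13 mm farther back than shut.
Start: joints at [0.983, 0.22, 1.526, -0, 1.395, -0.126], TCP at [0.278, 0.56, 0.204] pointing down, gripper open.
Joint ranges: [-2.98, 2.98], [-0.91, 2.08], [0.09, 2.57], [-1.24, 4.39], [0.2, 2.65], [-2.68, 2.68]. Speed limits (rad/s): [2.57, 2.57, 3.01, 3.14, 3.14, 3.14].

## Interface

Orientations are given as [roll, pitch, yaw] about the fixed x, y, z axes, in that order (R = Rz(yaw) Ry(pitch) Rx(roll)).
In Python, from plant import movep, move_l, set_joints, gripper_to, hold, inverse_kinematics, observe, get_image, get_calibration, Unreachable, job_done gives the robot as it stands. Calls block until the motion is done:
- movep(position, orientation): joint-space move of the TCP to a pose.
- move_l(position, feed=0.15, rotation=None, max_force=None): straight line of the TCP; rotation=None keeps the orientation; feed is the mean speed in m/s. With max_force (N) it stops when the force on the tool has changed by that much, and returns True; else False.
- set_joints(angles): joint-space move.
- gripper_to(opening, f_grip=None): finger opening in m; f_grip is the grip in N (None keeps the last); returns when the fingers have stopped.
- hold(seconds).
- inverse_kinematics(position, orientation): joint angles nearest the present ones, or None.
- observe(): the state.
- get_image(name): name is "side" or "top" or "wrist"; returns (picture, depth): 420x560x3 uint8, red, green, blue; 420x560 float32, m along the optical axis (not along the pixel's ray), 0 where there is no reading.
- get_calibration(name): a dict with "intrinsics" (3x3 intrinsics, pixels), "dist_coeffs" ([k1, k2, p1, p2, k3] as OpenCV has them; the pictures are not rectified), "world_from_camera" (4x4, takes a point from camera to world coordinates). Camera axes: x right, y down, z forward; pixel columns grow to the right and rows downward; lengths in m; the calibration is good to about 2 mm. A picture is of the moment at which its call begins: read the wrist's pose just before it. get_calibration takes no time and is no camera call; for the wrist camera it gives the pose at the moment of the call.
A pose or a line that the arm cannot do raises Unreachable and nothing moves.
- job_done(): hands the job in, once; it reports no verdict.
The state is a dict: "time_s": time; "q": joint angles; "joint_velocities": joint speeds; "joint_torque": joint torques, N m; "eef_pos": TCP position; "tcp_rot": TCP orientation; "ft_force": force on the tool from outside, world axes, zero at the start; "torque": the same for the moment, N m; "opening": finger opening in m.
Only numpy, scipy, OpenCV 4.12 (cv2) and the standard library are available. Lean on these libraries where they do the work, as an engineer would, in place of code of your own. Each camera call takes 0.05 s, during which the arm holds its last target. There are 200 camera calls.

## Working session

There is one attempt and no reset: what is moved stays moved. The work goes in short steps, each a Python script; the robot and the scene stay as the last script left them, time stands still between calls to the robot, and variables do not carry over. Pictures are saved under pics/ and viewed, about 8 in all and at most 12, crops included, and the job is handed in when it is done.

```bash
ls; mkdir -p pics; cat > h.py <<'E'
import numpy as np, cv2
from plant import *
def snap(n):
    c=get_calibration(n); im,d=get_image(n); np.savez(f'pics/{n}.npz',im=im,d=d,K=c['intrinsics'],D=c['dist_coeffs'],T=c['world_from_camera'])
    return im,d,c
def load(n):
    z=np.load(f'pics/{n}.npz'); return z['im'],z['d'],dict(intrinsics=z['K'],dist_coeffs=z['D'],world_from_camera=z['T'])
def rays(px,c):
    p=cv2.undistortPoints(np.array(px,float).reshape(-1,1,2),np.array(c['intrinsics'],float),np.array(c['dist_coeffs'],float)).reshape(-1,2)
    return np.c_[p,np.ones(len(p))]
def onplane(px,c,z):
    T=np.array(c['world_from_camera']); r=rays(px,c)@T[:3,:3].T; o=T[:3,3]
    return o+r*((z-o[2])/r[:,2:])
def cloud(d,c):
    h,w=d.shape; u,v=np.meshgrid(np.arange(w),np.arange(h)); r=rays(np.stack([u,v],-1).reshape(-1,2),c)*d.reshape(-1,1)
    T=np.array(c['world_from_camera']); return (r@T[:3,:3].T+T[:3,3]).reshape(h,w,3)
def save(name,im,s=1): cv2.imwrite(f'pics/{name}.png',cv2.resize(im[...,::-1],None,fx=s,fy=s))
E
python3 - <<'E'
from h import *
for n in('top','side'):
    im,d,c=snap(n); save(n+'0',im,1.4); print(n,np.round(c['world_from_camera'],3).tolist(), c['intrinsics'])
print(observe())
E
```

```text
pics
top [[-0.006, -0.989, 0.145, 0.409], [-1.0, 0.007, 0.007, 0.034], [-0.008, -0.145, -0.989, 1.452], [0.0, 0.0, 0.0, 1.0]] [[460.41172882   0.         271.50618747]
 [  0.         460.41172882 205.77450474]
 [  0.           0.           1.        ]]
side [[-1.0, -0.02, 0.014, 0.561], [-0.024, 0.715, -0.699, 0.723], [0.004, -0.699, -0.715, 0.818], [0.0, 0.0, 0.0, 1.0]] [[413.92707164   0.         277.07430681]
 [  0.         413.92707164 212.74337745]
 [  0.           0.           1.        ]]
{'time_s': 0.1, 'q': array([ 9.82894255e-01,  2.21124343e-01,  1.52749811e+00, -6.17754292e-06,
        1.39472286e+00, -1.26087889e-01]), 'joint_velocities': array([-6.42174065e-04,  1.89253090e-05, -2.50060643e-03, -2.29770188e-03,
        9.99727571e-04, -4.10497920e-04]), 'joint_torque': array([-7.25813170e-04, -4.98243749e+01, -3.90547907e+01, -3.32321833e-04,
        5.63144495e-03,  1.13650844e-05]), 'eef_pos': array([0.27814804, 0.55902854, 0.20342215]), 'tcp_rot': array([-1.69341514,  1.56904366, -2.15522824]), 'ft_force': array([-0.59264242, -0.90808844, -0.39985583]), 'torque': array([-0.06409827,  0.03255027,  0.02708465]), 'opening': 0.08551828193877616}
```

View pics/top0.png

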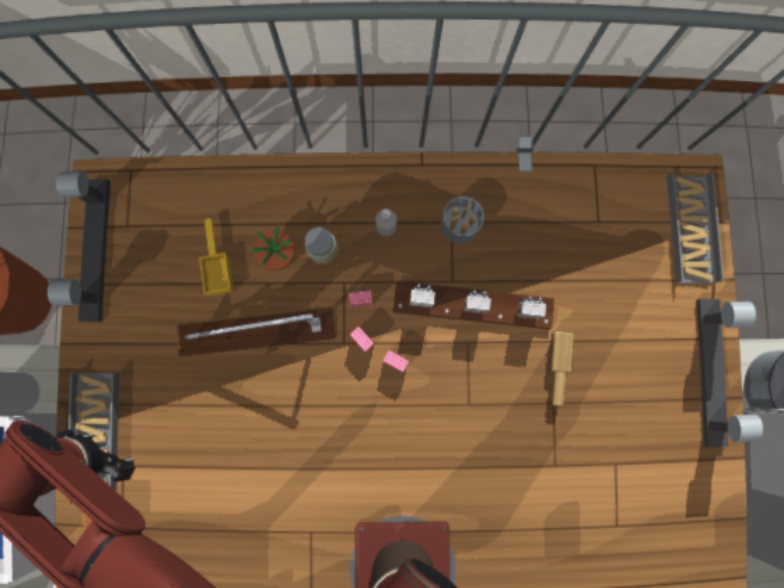

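View pics/side0.png

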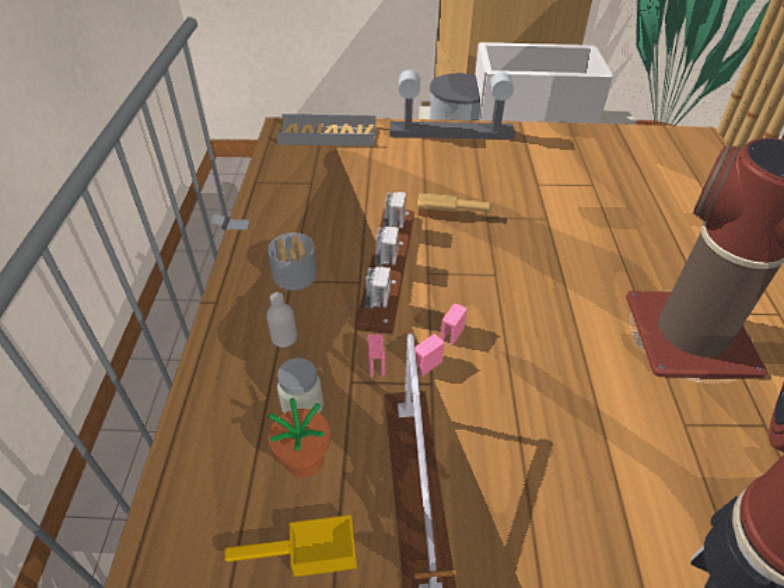

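Top view (1.4x pixels): white hangers at (423,296), (478,301), (533,307) on the dark batten. Three pink look-alikes at (360,298), (361,338), (396,361), which I will leave alone. The rail runs from about (318,323) at its high end to (188,336) at its low stop end. The side view agrees, with the stop at (435,575). I'll take the white ones. Next: coarse measurement.

```bash
python3 - <<'E'
from h import *
for n in('top','side'):
    im,d,c=load(n); P=cloud(d,c); hsv=cv2.cvtColor(im,cv2.COLOR_RGB2HSV)
    x,y,z=P[...,0],P[...,1],P[...,2]
    print(n,'shelf z',np.median(z[(abs(x-.3)<.05)&(abs(y+.1)<.05)]))
    m=((hsv[...,1]<60)&(hsv[...,2]>140)&(z>.05)&(z<.11)&(x>.3)&(x<.6)&(y<.08)&(y>-.35)).astype(np.uint8)
    k,l,s,ce=cv2.connectedComponentsWithStats(m)
    for i in range(1,k):
        if s[i,4]>15:
            q=P[l==i]; print('white',s[i,4],ce[i].round(1),q.min(0).round(3),q.max(0).round(3),np.median(q,0).round(4))
    m=(z>.06)&(z<.22)&(x>.3)&(x<.6)&(y>.05)&(y<.55)&(hsv[...,1]<90)
    q=P[m]; A=np.c_[np.ones(len(q)),q[:,1]]
    if len(q)>20:
        for j in(0,2):
            s=np.ones(len(q),bool)
            for _ in range(5):
                co=np.linalg.lstsq(A[s],q[s,j],rcond=None)[0]; r=q[:,j]-A@co; s=abs(r)<max(.004,2*r[s].std()*.8)
            print('rail fit',j,co.round(4),s.sum(),'of',len(q),r[s].std(), q[s,1].min(),q[s,1].max())
    m=((hsv[...,1]>60)&(hsv[...,0]>140)&(z>.02)&(x>.3)&(x<.6)&(abs(y)<.2)).astype(np.uint8)
    k,l,s,ce=cv2.connectedComponentsWithStats(m)
    for i in range(1,k):
        if s[i,4]>30: q=P[l==i]; print('pink',q.min(0).round(3),q.max(0).round(3))
w=get_calibration('wrist'); o=observe()
from scipy.spatial.transform import Rotation as R
Rt=R.from_euler('xyz',o['tcp_rot']).as_matrix(); T=np.array(w['world_from_camera'])
print('cam in tool',(Rt.T@(T[:3,3]-o['eef_pos'])).round(4),(Rt.T@T[:3,:3]).round(3).tolist(),np.round(w['intrinsics'],1).tolist(),w['dist_coeffs'])
E
```

```text
top shelf z -0.0008297871630961184
white 134 [301.7 212.6] [ 0.574 -0.07   0.072] [ 0.598 -0.019  0.099] [ 0.5862 -0.0464  0.089 ]
white 167 [341.5 215.7] [ 0.561 -0.19   0.074] [ 0.595 -0.138  0.097] [ 0.5762 -0.1639  0.0889]
white 163 [381.  219.9] [ 0.547 -0.308  0.082] [ 0.578 -0.258  0.096] [ 0.5631 -0.2836  0.0893]
rail fit 0 [ 0.5583 -0.1109] 283 of 330 0.002191585837836327 0.17840272182167743 0.4681056346412334
rail fit 2 [ 0.2695 -0.4087] 243 of 330 0.0018792565827119296 0.1827700688075064 0.4687290746693793
pink [0.579 0.065 0.02 ] [0.598 0.114 0.061]
pink [0.409 0.034 0.022] [0.527 0.111 1.452]
pink [ 0.433 -0.013  0.02 ] [0.478 0.038 0.063]
side shelf z 0.0002905214854168614
white 113 [283.6 142.2] [ 0.547 -0.308  0.059] [ 0.58  -0.256  0.093] [ 0.5618 -0.2811  0.0904]
white 137 [277.8 167.8] [ 0.56  -0.19   0.077] [ 0.596 -0.137  0.094] [ 0.5768 -0.1609  0.0903]
white 159 [273.  199.3] [ 0.574 -0.069  0.05 ] [ 0.6   -0.017  0.094] [ 0.5862 -0.0403  0.09  ]
rail fit 0 [ 0.5602 -0.1064] 850 of 929 0.0022291095239109137 0.18147729776713806 0.48030373001644233
rail fit 2 [ 0.2689 -0.4063] 741 of 929 0.0014558196066775623 0.18147729776713806 0.4775113117135881
pink [ 0.433 -0.014  0.02 ] [0.478 0.041 0.058]
pink [0.58  0.065 0.021] [0.6   0.115 0.059]
pink [0.478 0.063 0.02 ] [0.526 0.113 0.058]
cam in tool [-0.1697 -0.0004 -0.0703] [[0.001, -0.273, 0.962], [1.0, 0.001, -0.001], [-0.001, 0.962, 0.273]] [[327.9, 0.0, 279.0], [0.0, 327.9, 211.6], [0.0, 0.0, 1.0]] [-0.05317169  0.          0.          0.          0.        ]
```

```bash
cat >> h.py <<'E'
from scipy.spatial.transform import Rotation as Rn
import warnings; warnings.filterwarnings('ignore')
def rot(a,tilt=None):
    """tool down, tool z (camera looks that way) horizontal at azimuth a, tool y = left of it"""
    c,s=np.cos(a),np.sin(a); M=np.array([[0,-s,c],[0,c,s],[-1,0,0]],float)
    if tilt is not None: M=Rn.from_rotvec(tilt).as_matrix()@M
    return Rn.from_matrix(M).as_euler('xyz')
def wsnap(tag):
    hold(.3); c=get_calibration('wrist'); im,d=get_image('wrist')
    np.savez(f'pics/{tag}.npz',im=im,d=d,K=c['intrinsics'],D=c['dist_coeffs'],T=c['world_from_camera']); return im,d,c
E
python3 - <<'E'
from h import *
for p in ((.40,.27,.30),(.46,.33,.27),(.48,-.10,.21),(.50,-.22,.19)):
    print(p,inverse_kinematics(p,rot(-.098 if p[1]<0 else .1)))
movep((.40,.27,.30),rot(.1)); wsnap('r1')
movep((.44,.33,.27),rot(.1)); wsnap('r2')
movep((.48,-.12,.21),rot(-.098)); wsnap('b1')
movep((.50,-.20,.19),rot(-.098)); im,d,c=wsnap('b2'); save('b2',im,1.4)
save('r1',load('r1')[0],1.4)
print(observe()['time_s'],observe()['q'],observe()['ft_force'])
E
```

```text
(0.4, 0.27, 0.3) [ 4.30152120e-01 -1.73911685e-01  1.75071890e+00 -4.44089210e-16
  1.56478544e+00 -1.24064421e+00]
(0.46, 0.33, 0.27) [ 4.83014859e-01  4.40019592e-02  1.59849397e+00 -4.44089210e-16
  1.49909673e+00 -1.18778147e+00]
(0.48, -0.1, 0.21) [-0.36639811 -0.11094779  1.86129353  0.          1.39124691 -1.83919444]
(0.5, -0.22, 0.19) [-0.55889558  0.04323805  1.74919124  0.          1.34916336 -2.03169191]
5.25 [-5.25742858e-01  2.32212250e-02  1.76885222e+00  7.81026318e-05
  1.34873754e+00 -1.99969267e+00] [-0.75335552 -0.86920931 -0.19913465]
```

View pics/b2.png

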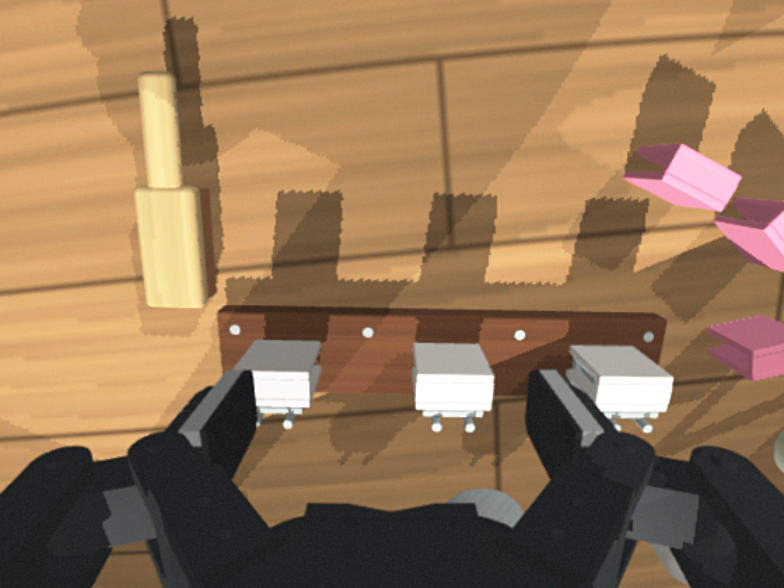

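View pics/r1.png

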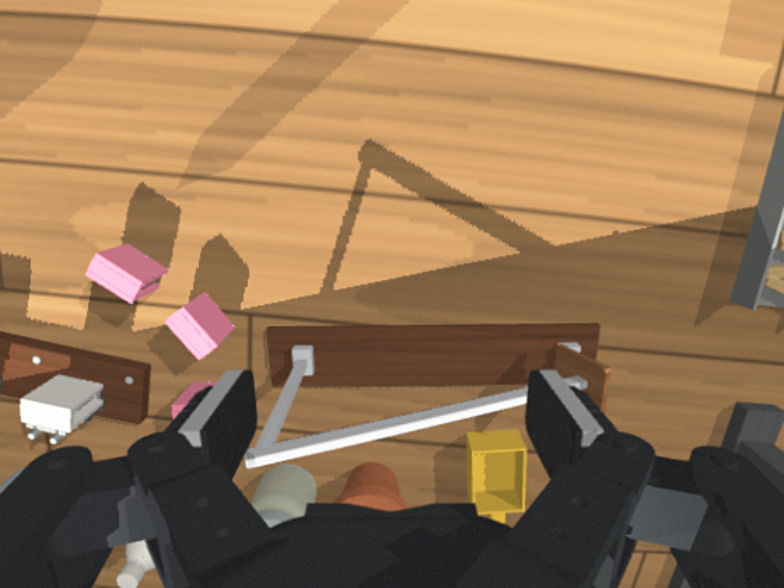

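The wrist view b2 (1.4x) shows the hangers at (282,375), (453,378) and (620,385): bright roofs below, shaded front faces above, rods behind. r1 shows the bar from its high end at (250,460) to the stop at (580,380), with the post at (303,360). The pink ones are at (125,272), (200,325) and (190,400). Now the fine fit.

```bash
python3 - <<'E'
from h import *
for n in('b1','b2'):
    im,d,c=load(n); P=cloud(d,c); hsv=cv2.cvtColor(im,cv2.COLOR_RGB2HSV); x,y,z=P[...,0],P[...,1],P[...,2]
    m=((z>.084)&(z<.097)&(x>.53)&(x<.62)&(y>-.33)&(y<0)&(hsv[...,1]<60)&(hsv[...,2]>120)).astype(np.uint8)
    k,l,s,ce=cv2.connectedComponentsWithStats(m)
    for i in range(1,k):
        if s[i,4]<150: continue
        px=np.argwhere(l==i)[:,::-1]; zz=np.median(z[l==i])
        Q=onplane(px,c,.09)[:,:2].astype(np.float32); r=cv2.minAreaRect(Q*1000)
        a=-.098; e=Q@np.array([[np.cos(a),-np.sin(a)],[np.sin(a),np.cos(a)]])
        lo,hi=np.percentile(e,1,axis=0),np.percentile(e,99,axis=0)
        print(n,s[i,4],'z',zz.round(4),'rect',np.round(r[0],1),np.round(r[1],1),round(r[2],1),'batten fr',lo.round(4),hi.round(4))
for n in('r1','r2'):
    im,d,c=load(n); P=cloud(d,c); hsv=cv2.cvtColor(im,cv2.COLOR_RGB2HSV); x,y,z=P[...,0],P[...,1],P[...,2]
    zl=.2692-.4075*y
    m=(abs(z-zl)<.012)&(abs(x-(.5592-.1087*y))<.02)&(hsv[...,1]<60)&(z>.09)&(z<.2)
    q=P[m]; top=abs(q[:,2]-(.2692-.4075*q[:,1]))<.006
    co=np.polyfit(q[top,1],q[top,2],1); print(n,'z fit',co,m.sum())
    C=[]  # centre of upper face per image column
    T=np.array(c['world_from_camera'])
    for u in range(0,560,4):
        v=np.where(m[:,u]&(hsv[...,2][:,u]>190))[0]
        if len(v)<4: continue
        rr=rays([[u,v.min()-.5],[u,v.max()+.5]],c)@T[:3,:3].T; o=T[:3,3]
        t=(co[1]+co[0]*o[1]-o[2])/(rr[:,2]-co[0]*rr[:,1]); p=o+rr*t[:,None]; C.append(np.r_[p.mean(0),p[1,0]-p[0,0]])
    C=np.array(C); f=np.polyfit(C[:,1],C[:,0],1); r=C[:,0]-np.polyval(f,C[:,1]); g=abs(r)<.003; f=np.polyfit(C[g,1],C[g,0],1)
    print('x fit',f,g.sum(),len(g),'res',r[g].std(),'width',np.median(C[g,3]),'y',C[:,1].min(),C[:,1].max(), 'x at y=.255:',np.polyval(f,.255))
    print('bright vals', np.percentile(hsv[...,2][m],[10,50,90]))
E
```

```text
b1 824 z 0.0899 rect [ 561.  -287.4] [44.1 32.9] 85.2 batten fr [ 0.57   -0.2526] [ 0.6027 -0.2127]
b1 1563 z 0.09 rect [ 581.1 -165.5] [50.2 45.2] 82.0 batten fr [ 0.5731 -0.1322] [ 0.6152 -0.0829]
b1 1191 z 0.0898 rect [594.9 -52.2] [41.  45.9] 84.2 batten fr [ 0.5753 -0.0137] [0.6178 0.0255]
b2 1312 z 0.09 rect [ 562.3 -282.6] [49.1 34.5] 84.2 batten fr [ 0.5709 -0.246 ] [ 0.6043 -0.2022]
b2 1860 z 0.09 rect [ 581.6 -166.2] [50.6 45.2] 84.4 batten fr [ 0.5725 -0.133 ] [ 0.6156 -0.0839]
b2 1723 z 0.0898 rect [594.8 -47.9] [52.6 44.1] 82.6 batten fr [ 0.5749 -0.0144] [0.6166 0.0361]
r1 z fit [-0.40674851  0.26793666] 2336
x fit [-0.11107429  0.5595625 ] 50 50 res 0.0002875479201740778 width 0.008049366867902752 y 0.18254967432360708 0.39817423024903154 x at y=.255: 0.5312385555475848
bright vals [154. 209. 253.]
r2 z fit [-0.40631658  0.26805063] 2410
x fit [-0.11291492  0.55982997] 53 53 res 0.00032253106142315636 width 0.00784440665057995 y 0.18295803830903312 0.4410439530471053 x at y=.255: 0.5310366664493473
bright vals [163. 220. 255.]
```

Measured:

| Item | Position / fit | Check |
|---|---|---|
| Hanger roofs | z = 0.090 | matches 35 + 55 mm |
| Hanger 1 | (.5587, -.2832) | spacing ≈ 119 mm (given 120) |
| Hanger 2 | (.5724, -.1648) | same spacing |
| Hanger 3 | (.5864, -.0467) | same spacing |
| Rail | x = .5597 - .112y, z = .268 - .4065y | 22.0° slope, 8 mm wide, two views agree to 0.2 mm |

Next: tug test, starting at slot 1.

```bash
cat >> h.py <<'E'
H={1:(.5587,-.2832),2:(.5724,-.1648),3:(.5864,-.0467)}; A=-.114; ZG=.051
def fz(n=5):
    r=[]
    for _ in range(n): hold(.03); r.append(observe()['ft_force'])
    return np.mean(r,0)
def tug(i):
    x,y=H[i]; movep((x,y,.14),rot(A)); gripper_to(.082); move_l((x,y,ZG),.12,max_force=6)
    f0=fz(); gripper_to(.04,35); o=observe(); f1=fz()
    print(i,'open',o['opening'],'z',o['eef_pos'],'f',f0.round(2),f1.round(2))
    hit=move_l((x,y,ZG+.011),.015,max_force=7); f2=fz(); o=observe()
    print('  hit',hit,'rise',o['eef_pos'][2]-ZG,'dF',(f2-f1).round(2),'t',o['time_s'])
    return hit,f1,f2
E
python3 - <<'E'
from h import *
tug(1)
E
```

```text
1 open 0.04899180255311409 z [ 0.55889485 -0.28354397  0.0516567 ] f [ 0.28 -0.59 -0.12] [-1.95  0.17  5.7 ]
  hit True rise 0.0006610893226442136 dF [ 3.24 -0.41 -3.03] t 8.0583
```

The fingers swing forward as they close, which preloaded the hanger downward (+5.7 N) and tripped the limit early. I'll step up in small increments and read the absolute force instead.

```bash
cat >> h.py <<'E'
def pull(i,zero=-.15,top=.012,lim=7.5):
    x,y=H[i]; z=ZG; L=[]
    while z<ZG+top-1e-6:
        z+=.0015; move_l((x,y,z),.03); F=fz(3); L.append((round((z-ZG)*1000,1),*F.round(2)))
        if zero-F[2]>lim: break
    print(L,observe()['eef_pos'][2]-ZG,observe()['opening'],observe()['time_s']); return L
E
python3 - <<'E'
from h import *
pull(1)
E
```

```text
[(1.5, np.float64(2.86), np.float64(-2.68), np.float64(-2.07)), (3.0, np.float64(2.7), np.float64(-3.84), np.float64(-2.96)), (4.5, np.float64(2.85), np.float64(-4.6), np.float64(-3.76)), (6.0, np.float64(3.55), np.float64(-4.18), np.float64(-4.72)), (7.5, np.float64(3.54), np.float64(-4.47), np.float64(-5.48)), (9.0, np.float64(4.14), np.float64(-4.84), np.float64(-6.62)), (10.5, np.float64(5.03), np.float64(-5.44), np.float64(-7.73))] 0.009722559078830725 0.04916402678764931 10.5083
```

Force rose linearly at 600 N/m to 7.6 N with no slip, so clip 1 is sound. I'll lower it, release, and test slot 2.

```bash
cat >> h.py <<'E'
def release(i):
    x,y=H[i]; move_l((x,y,ZG+.0005),.05); gripper_to(.082); move_l((x,y,.135),.15)
def grip(i):
    x,y=H[i]; movep((x,y,.135),rot(A)); move_l((x,y,ZG),.12,max_force=8); gripper_to(.04,30); print(i,observe()['eef_pos'],observe()['opening'],fz(3).round(2))
E
python3 - <<'E'
from h import *
release(1); grip(2); pull(2)
E
```

```text
2 [ 0.57311933 -0.16499614  0.0521871 ] 0.04900932176948837 [-1.34  0.72  6.05]
[(1.5, np.float64(2.98), np.float64(-0.34), np.float64(-1.64)), (3.0, np.float64(3.26), np.float64(-0.24), np.float64(-2.23)), (4.5, np.float64(2.69), np.float64(-0.49), np.float64(-1.77)), (6.0, np.float64(2.75), np.float64(0.01), np.float64(-2.04)), (7.5, np.float64(2.65), np.float64(-0.15), np.float64(-2.12)), (9.0, np.float64(2.93), np.float64(-0.28), np.float64(-1.22)), (10.5, np.float64(3.25), np.float64(-0.13), np.float64(-1.66)), (12.0, np.float64(3.37), np.float64(-1.34), np.float64(-2.2))] 0.012044348036657944 0.04906284647250452 16.6917
```

Slot 2 slips steadily at about 2 N, so it is the weak one. I'll draw it up, carry it 100 mm in front of the batten and stand it there.

```bash
python3 - <<'E'
from h import *
x,y=H[2]; print(move_l((x,y,ZG+.04),.05,max_force=8), fz(3)); print(move_l((x,y,ZG+.08),.1,max_force=8), fz(3),observe()['opening'])
im,d,c=snap('side'); save('side1',cv2.resize(im[120:240,220:360],None,fx=5,fy=5))
xr=np.array([np.cos(.112),np.sin(.112),0]); pl=(.473,-.1534)
print(inverse_kinematics((*pl,.1),rot(A-np.pi/2)))
yr=.327-.085*np.cos(np.radians(22))*.9938
print(yr,inverse_kinematics((.5597-.112*yr,yr,.20),rot(.112-np.pi/2,-.384*xr)))
E
```

```text
False [-0.46292575 -0.14414394 -0.05445034]
False [-0.55211231 -0.00890777 -0.70882057] 0.04908433667597317
[-0.47234449  0.0172488   1.95414827  0.          1.17019558 -0.35834449]
0.24867799825317977 [ 0.51532549  0.28474946  1.50784473 -0.35245717  1.51022962  0.45359364]
```

View pics/side1.png

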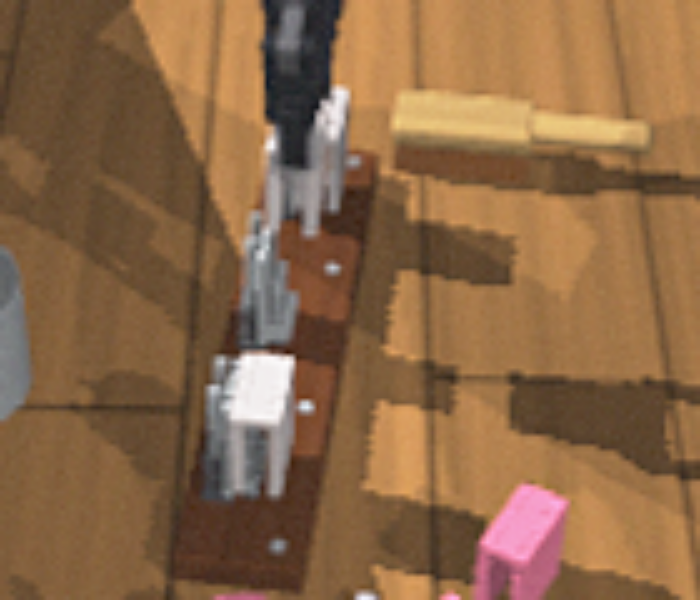

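The crop shows the middle clip empty at (265,290), the hanger upright in the fingers at (300,180), and hanger 3 seated at (260,420). Now to stand it down.

```bash
python3 - <<'E'
from h import *
pl=(.473,-.1534)
move_l((*pl,.131),.15); move_l((*pl,.026),.12); print(move_l((*pl,.0145),.015,max_force=3),observe()['eef_pos'],fz(3))
gripper_to(.08); hold(.1); move_l((*pl,.13),.2); 
p=np.array([.473-.0,-.1534+.0]); movep((.385,-.1434,.18),rot(A)); im,d,c=wsnap('s1'); save('s1',im)
P=cloud(d,c); hsv=cv2.cvtColor(im,cv2.COLOR_RGB2HSV); x,y,z=P[...,0],P[...,1],P[...,2]
m=((z>.048)&(z<.062)&(x>.4)&(x<.53)&(y>-.22)&(y<-.08)&(hsv[...,1]<60)).astype(np.uint8); print(m.sum(),np.median(z[m>0]))
Q=onplane(np.argwhere(m)[:,::-1],c,.055)[:,:2].astype(np.float32)*1000; print(cv2.minAreaRect(Q),observe()['time_s'])
E
```

```text
True [ 0.47296232 -0.15331776  0.0172523 ] [-1.12887627  0.5248951   4.85400425]
1260 0.05490115586741551
((472.1601257324219, -153.1463165283203), (48.438331604003906, 28.854293823242188), 83.50829315185547) 22.8083
```

View pics/s1.png

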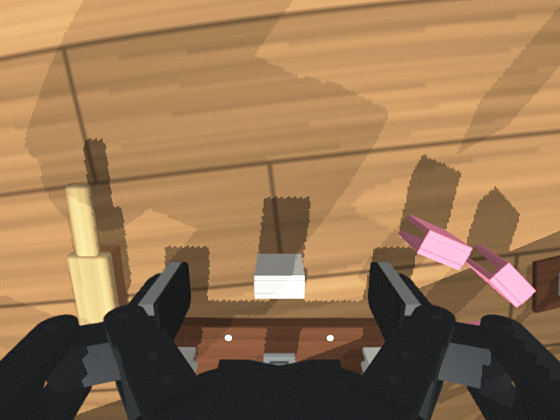

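The hanger stands upright at (.4722, -.1531) with its roof at z = 0.055, seen at pixel (279,276); the others are in their clips. Regrip by the x faces, carry above the rail, and look before lowering.

```bash
cat >> h.py <<'E'
th=np.radians(22); ps=.112; xr=np.array([np.cos(ps),np.sin(ps),0]); yr=np.array([-np.sin(ps)*np.cos(th),np.cos(ps)*np.cos(th),-np.sin(th)]); zr=np.cross(xr,yr)
O=np.array([.5597-.112*.327,.327,.268-.4065*.327]); RR=rot(ps-np.pi/2,-th*xr)
def rail(y,z,x=0): return O+x*xr+y*yr+z*zr
E
python3 - <<'E'
from h import *
print(O,zr); p=(.4725,-.1532)
movep((*p,.12),rot(A-np.pi/2)); gripper_to(.06); move_l((*p,.020),.12,max_force=8); gripper_to(.02,30); o=observe(); print(o['eef_pos'],o['opening'],fz(3))
move_l((*p,.24),.2); print(fz(3))
movep(rail(-.085,.09),RR); move_l(rail(-.085,.032),.12); im,d,c=wsnap('l1'); save('l1',im,1.4); print(observe()['eef_pos'],rail(-.085,.032),observe()['opening'],observe()['time_s'])
E
```

```text
[0.523076  0.327     0.1350745] [-0.04186828  0.37225952  0.92718385]
[ 0.47321828 -0.15353549  0.02085862] 0.024774789728833048 [-0.66058145  0.41767202  5.4417014 ]
[ 0.31073166 -0.26143417 -0.45052663]
[0.53075998 0.26097407 0.19714869] [0.53054456 0.26059546 0.19658594] 0.025022897078273817 30.0833
```

View pics/l1.png

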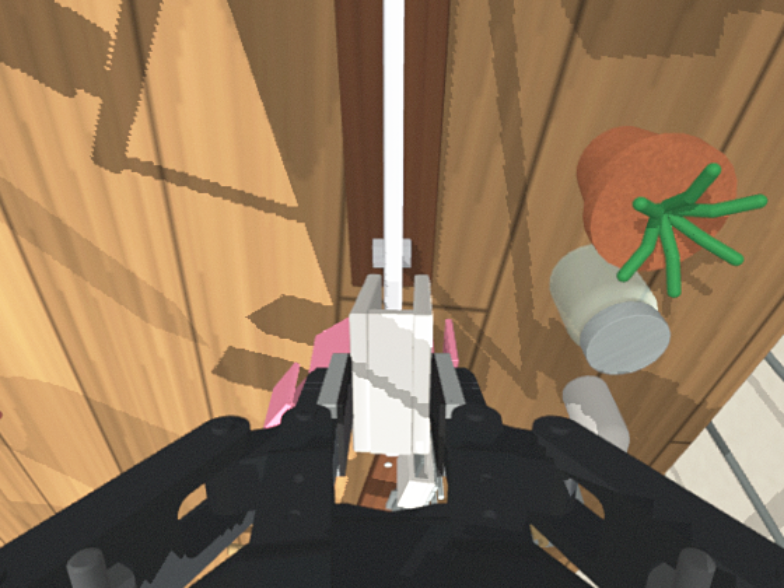

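The picture shows the bar centred at column 394 and the hanger slot and roof at columns 391–398, about 1 mm off against the 3 mm clearance. Lowering and letting go.

```bash
python3 - <<'E'
from h import *
h1=move_l(rail(-.085,-.018),.08,max_force=8); h2=move_l(rail(-.085,-.033),.015,max_force=4); e=observe()['eef_pos']
print(h1,h2,'zr',(e-O)@zr,(e-O)@xr,(e-O)@yr,fz(3))
gripper_to(.055); hold(.3); move_l(rail(-.085,.08),.15); hold(.5)
im,d,c=wsnap('l2'); save('l2',im,1.4)
im,d,c=snap('side'); P=cloud(d,c); L=(P-O)@np.c_[xr,yr,zr]; hsv=cv2.cvtColor(im,cv2.COLOR_RGB2HSV)
m=(abs(L[...,0])<.02)&(L[...,2]>.002)&(L[...,2]<.012)&(hsv[...,1]<60)&(abs(L[...,1])<.16); print('roof pts',m.sum(),L[m].min(0),L[m].max(0),np.median(L[m],0))
save('side2',im,1.4); print(observe()['time_s'])
E
```

```text
False True zr -0.028726078988259907 -1.9502991459186686e-06 -0.08488628262955114 [0.11950763 1.85052957 4.55598112]
roof pts 582 [-0.01400306 -0.11315874  0.00201012] [0.01254808 0.15346774 0.00985537] [0.00046584 0.1227508  0.00569985]
34.1583
```

View pics/side2.png

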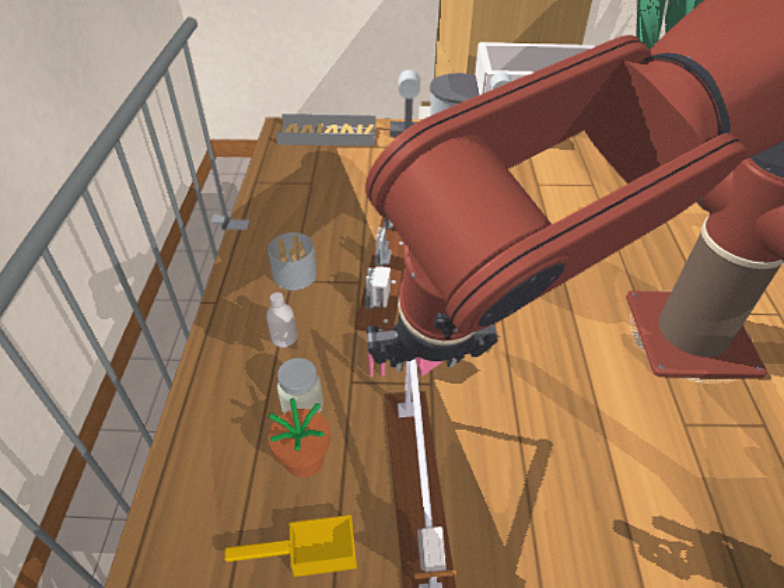

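The hanger is at the stop (432,548), with its roof at rail y ≈ 0.123, x ≈ 0.000, z +5 mm. A last numeric check of the other two hangers and of stillness comes before handing in.

```bash
python3 - <<'E'
from h import *
def chk():
    im,d,c=snap('top'); P=cloud(d,c); hsv=cv2.cvtColor(im,cv2.COLOR_RGB2HSV); r=[]
    z=P[...,2]
    for i in H:
        m=(np.hypot(P[...,0]-H[i][0],P[...,1]-H[i][1])<.035)&(z>.082)&(z<.11)&(hsv[...,1]<60)&(hsv[...,2]>140)
        r.append((i,m.sum(),np.median(P[m],0).round(4) if m.any() else None))
    L=(P-O)@np.c_[xr,yr,zr]; m=(abs(L[...,0])<.015)&(L[...,2]>.0025)&(L[...,2]<.012)&(L[...,1]>.06)&(L[...,1]<.148)&(hsv[...,1]<60)
    r.append(('rail',m.sum(),L[m].mean(0).round(4))); return r
a=chk(); hold(.5); b=chk(); print(a); print(b[-1],observe()['time_s'])
ok=all(x[1]>60 for x in(a[0],a[2])) and a[-1][1]>30 and abs(a[-1][2][1]-b[-1][2][1])<.002 and b[-1][2][1]>.115
print(ok)
if ok: job_done()
E
```

```text
[(1, np.int64(163), array([ 0.5631, -0.2838,  0.0891])), (2, np.int64(22), array([ 0.5914, -0.1633,  0.0888])), (3, np.int64(173), array([ 0.592 , -0.0437,  0.0896])), ('rail', np.int64(16), array([-0.0104,  0.1178,  0.0059]))]
('rail', np.int64(17), array([-0.0113,  0.1174,  0.0049])) 34.7583
False
```

Hanger 1 reads the same as at the start. The rail mask in the top view found only 16 points (poor mask), and hanger 3's median shifted 6 mm. I'll resolve both with the side camera and matching crops before handing in.

```bash
python3 - <<'E'
from h import *
movep(rail(-.05,.16),RR) if False else None
for k in range(2):
    im,d,c=snap('side'); P=cloud(d,c); L=(P-O)@np.c_[xr,yr,zr]; hsv=cv2.cvtColor(im,cv2.COLOR_RGB2HSV)
    m=(abs(L[...,0])<.016)&(L[...,2]>.003)&(L[...,2]<.009)&(L[...,1]>.03)&(L[...,1]<.149)&(hsv[...,1]<60)
    q=L[m]; print('rail',m.sum(),q.min(0).round(4),q.max(0).round(4),q.mean(0).round(4)); 
    w=(hsv[...,1]<60)&(hsv[...,2]>140)&(P[...,2]>.05)&(P[...,2]<.11)&(np.hypot(P[...,0]-.586,P[...,1]+.045)<.04); print('h3',P[w].min(0).round(3),P[w].max(0).round(3),np.median(P[w],0).round(4)); hold(.3)
t=load('top')[0]; a=cv2.resize(t[185:245,110:400][...,::-1],None,fx=2.7,fy=2.7)
o=cv2.resize(cv2.imread('pics/top0.png'),(560,420))[185:245,110:400]; o=cv2.resize(o,None,fx=2.7,fy=2.7)
s=cv2.resize(im[350:420,230:375][...,::-1],(783,270)); cv2.imwrite('pics/fin.png',np.vstack([o,a,s]))
E
```

```text
rail 430 [-0.0139  0.0346  0.003 ] [0.0127 0.1489 0.0089] [-0.0004  0.124   0.006 ]
h3 [ 0.574 -0.074  0.05 ] [ 0.615 -0.017  0.097] [ 0.5922 -0.037   0.0886]
rail 428 [-0.0138  0.031   0.003 ] [0.0124 0.149  0.0089] [-0.0005  0.1245  0.006 ]
h3 [ 0.574 -0.074  0.051] [ 0.615 -0.017  0.096] [ 0.5915 -0.0378  0.0889]
```

View pics/fin.png

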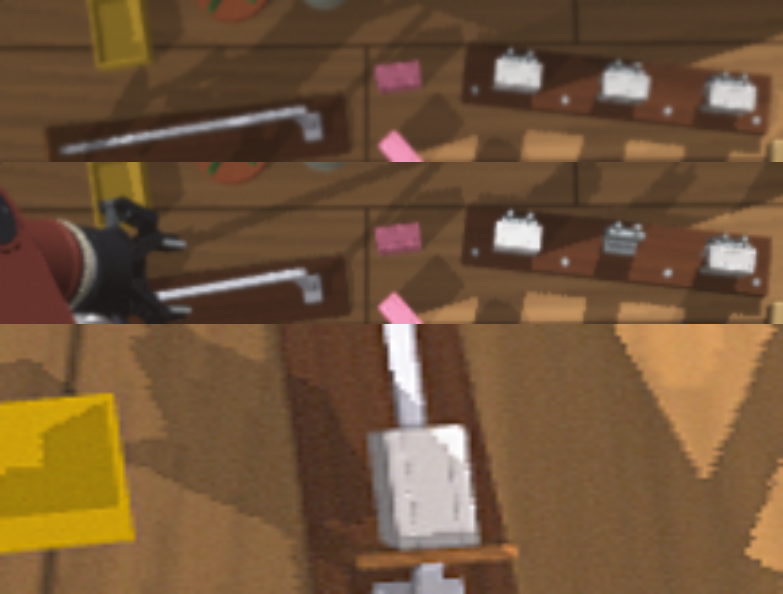

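Hangers 1 and 3 sit at the same pixels before and after, (730,92) and (518,72) in the crops. The arm was simply blocking the rail in the top view. The side view shows the saddle square against the stop and still.

```bash
python3 -c "
from plant import *
print(observe()['time_s'],observe()['ft_force']); job_done()"
```

```text
35.4583 [-0.01091425  0.53162883  1.09964343]
the job is handed in; nothing more can be done
```

The job is handed in at about 35 s: hanger 2 is astride the rail at the stop, and hangers 1 and 3 are still in their clips. No verdict is reported.

- **Finding the weak clip:** Clip 1 held a 7.6 N pull with the arm raised only 10 mm, so I lowered it and let go. Clip 2 slipped at about 2 N. I did not need to tug clip 3.
- **Moving the hanger:** I stood hanger 2 on the shelf 100 mm in front of the batten and let go, and it measured upright there with its roof at z = 55 mm. I then took it by its x faces, seated it on the bar at rail y = -85 mm and let go. It slid down by itself.
- **Last checks, side camera:** The hanger's roof is centred at rail y ≈ +124 mm, x ≈ 0, about 5–6 mm above the bar top. Two pictures agreed within 0.5 mm, so it is still.
- **Checks that disagreed:**
  - My first automatic check failed because the arm hid the rail from the top camera.
  - Hanger 3's median position read 6 mm off. Its front edge reads the same as at the start and the before and after crops match, so I put this down to the mask and lighting.
- **Bystanders:** I measured no positions for them. The arm never worked near them, and I saw no change in the pictures.

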